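Fit the cork roller to the waxing drive and hold it home

TASK

Get the ski-waxing drive ready for corking: set the blue dust shield over its spindle with the collar upwards and press it down firmly until it lies flat on the drive's face, then let it go. Then take the cork roller out of the rack, put its stem into the spindle, turn it until the splines drop into the cross slot, and push it fully home against the ejector spring. Finish while still gripping the roller and pressing it home, so that I can close the locking ring; leave the other two rollers, and the wax block, brush, scraper and cork block on the red shelf, where they are.

Things in the scene. Friction and masses are not known exactly. Their poses are not given: they have to be found in the camera images.
- shield: Blue plastic dust shield, loose (about 110 g), lying flat on the bench, collar up, at the start: a disc 84 mm across and 5 mm thick with an upright collar in the middle and a 39 mm round hole right through. Round, so its yaw does not matter. Origin: centre of the underside, z up.
- collar (a point): Centre of the rim of the shield's collar, 24 mm above the shield's underside, z up. The collar is 50 mm in outside diameter, 39 mm inside, and stands 19 mm above the disc. Pick the shield up by the outside of the collar.
- seat (a point): Centre of the drive's flat light-grey face (80 mm across, 97 mm above the bench), where the shield belongs; z up. The drive is a short dark upright motor with a yellow locking ring, fixed by a 124 mm square steel plate. The aluminium spindle rises 28 mm from the middle of the face; it is 34 mm across (31 mm at its rim), so it passes the shield's hole with about 2.5 mm play all round.
- socket (a point): Centre of the spindle's top face, 28 mm above the seat, z up. A cross-shaped slot, over 30 mm deep, is sunk into it: two slots 8 mm wide, 27 mm long, along this point's x and y axes (the same every quarter turn). The cross's inner corners guide the roller's round pilot pin. The spindle stays as it is unless turned with more than 0.8 N m.
- ejector (a joint): Spring-loaded red ejector button down in the cross slot, m. 0 = up, its top 22 mm below the spindle's top face. The roller's pilot pin pushes it down: about 0.008 with the roller fully home, where the spring pushes back with about 12 N (3 N at first touch). The spring lifts the roller some mm if it is let go.
- cork_roller: Cork roller (about 190 g) upright in one of the rack's three places. Origin: middle of its flat lower end (the shoulder), z up; 66 mm across, 77 mm long (z 0 to 77 mm). Fully home, the origin is at socket with its x axis along the socket's x or y, either way (about 4 degrees play). Not aligned, its splines rest on the spindle's face with the origin 16 mm above it.
- hub (a point): Middle of the cork roller's round black grip hub, 92 mm above its shoulder. The hub is 32 mm across and 31 mm high, standing on the roller's upper end. A white line across its top lies along the roller's x axis, in line with one spline bar.
- stem (a point): Tip of the aluminium stem under the cork roller, 30 mm below its shoulder. Top 16 mm of the stem: four splines in a cross along the roller's x and y axes, bars 6 mm wide, 25 mm tip to tip, lower ends tapered over 2.5 mm. Below, a round pilot pin 9.2 mm across with a conical tip. Smooth metal: it slides easily in the spindle.
- rack: Fixed plywood rack, 86 x 290 mm, 48 mm high, origin in the middle of its underside, z up; long side along its y. Three square 34 mm holes at y -95, 0 and +95 mm hold the rollers by their stems, shoulders resting on the rack's top. The rollers are lifted straight up at least 32 mm to come free.
- fleece_roller: Off-white roller in the rack, the same shape and size; not to be used. Origin as for the cork roller.
- brush_roller: Dark blue-grey brush roller with black bands, in the rack, the same shape and size; not to be used. Origin as for the cork roller.
- wax_block: Orange wax block with a paper band, 35 x 80 x 24 mm, on the narrow Falu red shelf (top 70 mm high) along the far edge of the bench; to be left alone. Origin: centre of the underside.
- steel_brush: Wooden hand brush with a stainless face, 60 x 125 x 42 mm, on the red shelf; to be left alone. Origin: centre of the underside.
- scraper: Clear plastic scraper, 60 x 135 x 5 mm, lying on the red shelf; to be left alone. Origin: centre of the underside.
- cork_block: Cork hand block, 55 x 100 x 36 mm, on the red shelf; to be left alone. Origin: centre of the underside.
Mind the look-alikes: they are no part of the job. Leave any orange look-alike of the cork_roller alone.

How it is judged:
On the way, in this order (a step that is already met when the one before it is completed fails the run):
1. the shield is over the spindle and pressed down by the gripper so that it lies flat and level on the drive's face (pushed onto it with more than 4 N) (z of shield in the frame of seat between -0.003 and 0.0025 m and horizontal distance between shield and seat below 0.006 m and angle between shield's own z axis and vertical below 0.04 rad and contact force between shield and drive above 4 N and contact force between the fingers and shield above 1 N), for 0.1 s.
2. the cork roller's splines have dropped into the cross slot (shoulder within 11 mm of the spindle's face, upright) (z of cork_roller in the frame of socket below 0.011 m and horizontal distance between cork_roller and socket below 0.003 m and angle between cork_roller's own z axis and vertical below 0.08 rad), for 0.1 s.
At the end, for the whole second after the job is handed in: Shield let go, flat on the drive (2.5 mm high, 6 mm sideways, 2.3 degrees); cork roller meshed, still, shoulder within 2.5 mm of the spindle face (3 mm sideways, 3.4 degrees), gripped and holding the ejector over 5 mm down; other rollers and the four shelf things moved under 20 mm (z of shield in the frame of seat between -0.003 and 0.0025 m and horizontal distance between shield and seat below 0.006 m and angle between shield's own z axis and vertical below 0.04 rad and contact force between the fingers and shield below 0.5 N and z of cork_roller in the frame of socket below 0.0025 m and horizontal distance between cork_roller and socket below 0.003 m and angle between cork_roller's own z axis and vertical below 0.06 rad and value of joint ejector above 0.005 m and contact force between the fingers and cork_roller above 2 N and linear speed of cork_roller below 0.02 m/s and distance of each of fleece_roller, brush_roller, wax_block, steel_brush, scraper, cork_block from where it was at the start of the episode below 0.02 m); the arm keeps its last pose, push and grip.
It fails at once if another roller is knocked or taken (moved more than 30 mm) (distance of any of fleece_roller, brush_roller from where it was at the start of the episode above 0.03 m).
It fails at once if a thing on the shelf is moved more than 30 mm (distance of any of wax_block, steel_brush, scraper, cork_block from where it was at the start of the episode above 0.03 m).
It also fails if it takes over 51 s, if anything falls off the work surface, if the arm or the gripper's body presses on something with over 40 N, if the wrist force passes 120 N, or if a joint passes its speed limit or range.

ROBOT

A 7-joint arm with a two-finger parallel gripper is mounted at the origin on the work surface. World frame = base frame: x ahead of the robot, y to its left, z up, the work surface at z = 0. Lengths are in m, angles in rad, forces in N, time in s.
With the tool pointing down it reaches from about 0.4 to 0.85 m from the base axis. Payload 6.9 kg.
Tool frame: the origin (TCP) lies at the very end of the fingers, on their centre line; the grasp point (between the pads) lies 19 mm behind it; z points along the fingers, y is the direction in which the jaws open and shut (so a half turn about z gives the same grasp; the last joint's range is limited). The gripper opens to 85 mm and grips with 20 to 120 N. Pads are 22 mm wide; open, the fingers measure 114 mm over their backs; the gripper's body (76 mm by 85 mm) begins 54 mm behind the grasp point. The pads swing forward as they close: fully open they stand 13 mm farther back than shut.
Start: joints at [1.284, 0.507, -0.238, 1.5, 0.126, 1.149, -0.155], TCP at [0.239, -0.577, 0.231] pointing down, gripper open.
Joint ranges: [-3.08, 3.08], [-0.24, 2.05], [-1.43, 1.35], [0, 2.5], [-1.52, 4.66], [0.17, 1.96], [-2.89, 2.89]. Speed limits (rad/s): [2.39, 2.39, 3.14, 3.14, 3.14, 3.14, 3.14].

INTERFACE

Orientations are given as a unit quaternion [x, y, z, w].
In Python, from plant import robot gives the robot as it stands. The module is installed in compiled form; this text tells all that it offers.
- The arm moves only by the tool move_arm, never from a script. Its argument "targets" is a list of rows, each a list of 3 entries, a list of its own where there are three numbers: the turn, a rotation vector about the world's x, y, z in units of 5 degrees (1.0 is 5 degrees), then the shift along the world's x, y, z in m, then the finger opening in m, from 0 to 0.0854. A call has 1 to 10 rows; each row shifts and turns the pose as measured when the row begins; what a row does not reach is not made up. A row lasts 1/10 s, in which the tool goes at most 50 mm and 8.59 degrees, less where a joint would pass 70% of its speed; a pose out of reach is approached as far as the arm can. A call with a gripper value outside its range is refused whole. The fingers move at their own pace and stop on an object; "grip_force" is the grip in N (left out, the last holds). Time passes only in rows, so rows that do not move let the fingers close. It gives the time, the measured TCP pose, the force and the opening at its end, in the units of the state.
- robot.read_state(): the state, without advancing time (a new reading comes with each control period).
- robot.camera(name): name is "side" or "top" or "wrist"; returns a dict with "img" (400x640x3 uint8, red, green, blue), "z_map" (400x640 float32, m along the optical axis (not along the pixel's ray), 0 where there is no reading), "K" (3x3 intrinsics, pixels), "k1" (the pictures are not rectified: a ray, as slopes to the right and down, at radius r is drawn at 1 + k1 r^2 times it, then the intrinsics apply), "R" (3x3) and "t" (3): a world point X has camera coordinates R X + t; the wrist camera has in their place "tool_from_camera" (4x4, takes a point from camera to tool coordinates, whose origin is the TCP and whose axes are the flange's). Camera axes: x right, y down, z forward; pixel columns grow to the right and rows downward; lengths in m; the calibration is good to about 2 mm. A picture is of the moment at which its call begins: read the wrist's pose just before it.
- robot.hand_in(): hands the job in, once; it reports no verdict.
The state is a dict: "clock": time; "q": joint angles; "joint_velocities": joint speeds; "joint_torque": joint torques, N m; "tool_pos": TCP position; "tcp_rot": TCP orientation; "ft_force": force on the tool from outside, world axes, zero at the start; "torque": the same for the moment, N m; "gripper_width": finger opening in m.
Only numpy, scipy, OpenCV 4.12 (cv2) and the standard library are available. Lean on these libraries where they do the work, as an engineer would, in place of code of your own. Each camera call takes 0.05 s, during which the arm holds its last target. There are 200 camera calls.

## Working session

There is one attempt and no reset: what is moved stays moved. The work goes in short steps, Python scripts to look and compute and a tool call to move; the robot and the scene stay as the last step left them, time stands still between calls to the robot, and variables do not carry over. Pictures are saved under pics/ and viewed, about 8 in all and at most 12, crops included, and the job is handed in when it is done.

Besides the shell and the picture viewer there is one more tool, called after ">>>" as name(argument=value, ...), one argument or row to a line, values as JSON. move_arm: Moves the arm, as the interface text tells. Its arguments: {"type":"object","properties":{"targets":{"type":"array"},"grip_force":{"type":"number"}},"required":["targets"]}

```bash
mkdir -p pics; cat > h.py <<'E'
import numpy as np, cv2
from plant import robot
from scipy.spatial.transform import Rotation as Ro
def look(name,save=None):
    s=robot.read_state(); c=robot.camera(name); c['s']=s
    if save: cv2.imwrite('pics/'+save,c['img'][:,:,::-1])
    if name=='wrist':
        T=np.eye(4);T[:3,:3]=Ro.from_quat(s['tcp_rot']).as_matrix();T[:3,3]=s['tool_pos']
        M=T@np.array(c['tool_from_camera'])
    else:
        M=np.eye(4);R=np.array(c['R']);M[:3,:3]=R.T;M[:3,3]=-R.T@np.array(c['t'])
    c['M']=M
    K=np.array(c['K']);v,u=np.mgrid[0:400,0:640]
    D=np.array([c['k1'],0,0,0,0.])
    p=cv2.undistortPoints(np.stack([u,v],-1).reshape(-1,1,2).astype(np.float64),K,D).reshape(400,640,2)
    c['ray']=p; z=c['z_map']
    P=np.concatenate([p*z[...,None],z[...,None]],-1)
    W=P@M[:3,:3].T+M[:3,3]; W[z<=0]=np.nan
    c['W']=W
    return c
def atz(c,u,v,z):
    r=c['ray'][int(round(v)),int(round(u))]; d=c['M'][:3,:3]@np.array([r[0],r[1],1]); o=c['M'][:3,3]
    return o+d*(z-o[2])/d[2]
E
python3 - <<'E'
from h import *
s=robot.read_state();print({k:np.round(v,3) for k,v in s.items()})
a=look('top','t0.png');b=look('side','s0.png')
for c in(a,b):print(c['M'].round(3).tolist(),np.array(c['K']).tolist(),c['k1'])
np.savez('t0.npz',W=a['W'],img=a['img'])
E
```

```text
{'clock': np.float64(0.0), 'q': array([ 1.284,  0.508, -0.238,  1.501,  0.126,  1.149, -0.155]), 'joint_velocities': array([-0.001, -0.001,  0.   , -0.   ,  0.002,  0.001, -0.   ]), 'joint_torque': array([-1.0000e-03, -6.2060e+01, -2.1870e+00, -2.4966e+01,  1.3000e-02,
        1.2000e-02, -0.0000e+00]), 'tool_pos': array([ 0.239, -0.577,  0.23 ]), 'tcp_rot': array([ 0.981,  0.195, -0.   , -0.001]), 'ft_force': array([-0.67 ,  0.057,  0.758]), 'torque': array([-0.012,  0.029, -0.009]), 'gripper_width': np.float64(0.085)}
[[-0.022, -0.976, 0.216, 0.353], [-1.0, 0.022, -0.003, 0.064], [-0.001, -0.216, -0.976, 1.219], [0.0, 0.0, 0.0, 1.0]] [[385.92056774491687, 0.0, 318.30716442308346], [0.0, 385.92056774491687, 203.27799333266506], [0.0, 0.0, 1.0]] -0.043194745047761475
[[-0.954, -0.18, 0.24, 0.314], [-0.3, 0.552, -0.778, 0.963], [0.008, -0.814, -0.58, 0.773], [0.0, 0.0, 0.0, 1.0]] [[369.1828483315383, 0.0, 319.01001262500057], [0.0, 369.1828483315383, 197.62978040611983], [0.0, 0.0, 1.0]] -0.008116780876343594
```

View pics/t0.png

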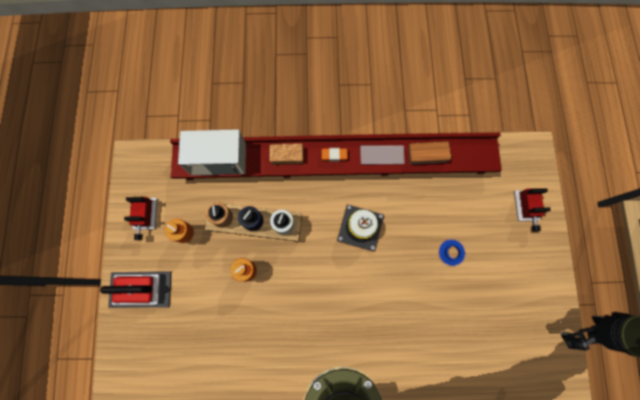

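View pics/s0.png

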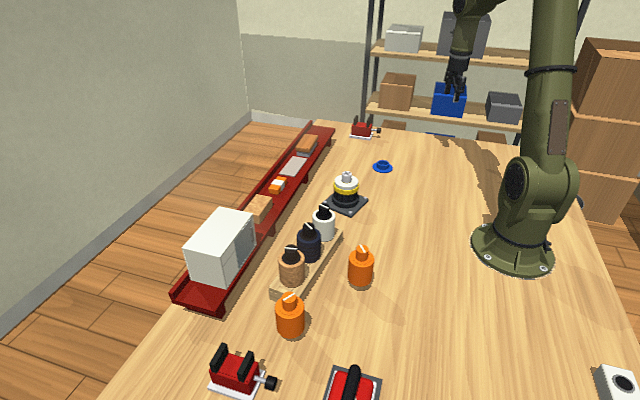

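The top view shows the cork roller at about (219,214), the brush roller at (250,217), the fleece roller at (283,221), the drive at (362,225) and the shield at (452,252). The orange look-alikes are at (179,231) and (242,269). In the side view the cork roller is at (292,265).

```bash
python3 - <<'E'
from h import *
d=np.load('t0.npz');W=d['W'];im=d['img']
def blob(u,v,r,zl,zh):
    w=W[v-r:v+r+1,u-r:u+r+1].reshape(-1,3);m=(w[:,2]>zl)&(w[:,2]<zh);w=w[m]
    mid=(np.nanpercentile(w,2,0)+np.nanpercentile(w,98,0))/2
    return w.mean(0).round(4),mid.round(4),np.ptp(w,axis=0).round(3),len(w)
for n,a in dict(shield=(452,252,18,.002,.03),spindle=(364,222,14,.115,.14),face=(362,224,16,.088,.107),cork_hub=(217,212,12,.14,.17),corktop=(219,214,16,.118,.135),brush=(250,217,14,.14,.17),fleece=(283,221,14,.14,.17)).items():print(n,*blob(*a))
i=np.concatenate([cv2.resize(im[185:265,u:u+80],(400,400),interpolation=cv2.INTER_CUBIC) for u in(180,320)],1)
cv2.imwrite('pics/c0.png',i[:,:,::-1])
E
```

```text
shield [ 0.4539 -0.3565  0.0077] [ 0.4562 -0.357   0.0141] [0.116 0.122 0.027] 616
spindle [ 0.5376 -0.0717  0.1234] [ 0.5385 -0.0721  0.123 ] [0.031 0.032 0.014] 70
face [ 0.5378 -0.0713  0.0972] [ 0.5389 -0.0718  0.0979] [0.079 0.079 0.018] 471
cork_hub [0.5722 0.3546 0.1548] [0.5725 0.3557 0.1509] [0.03  0.032 0.021] 115
corktop [0.5701 0.3524 0.1253] [0.5728 0.3557 0.1251] [0.065 0.066 0.016] 281
brush [0.5587 0.2605 0.1554] [0.559  0.2607 0.1508] [0.029 0.029 0.022] 107
fleece [0.5453 0.1668 0.1553] [0.5456 0.1671 0.1513] [0.029 0.03  0.02 ] 107
```

View pics/c0.png

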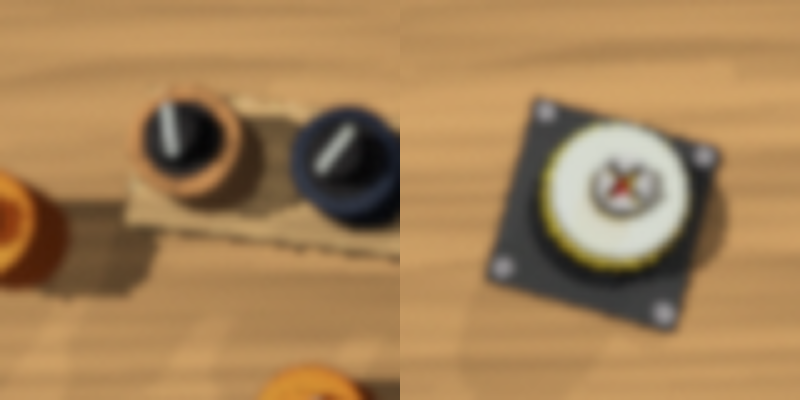

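The crop shows the white hub line steep, at about (170,130), and the cross slot at (625,185). Heights and sizes match the description. I'll go above the shield now.

>>> move_arm(
  targets=[
    [[0, 0, 0], [0.031, 0.0315, 0], 0.085],
    [[0, 0, 0], [0.031, 0.0315, 0], 0.085],
    [[0, 0, 0], [0.031, 0.0315, 0], 0.085],
    [[0, 0, 0], [0.031, 0.0315, 0], 0.085],
    [[0, 0, 0], [0.031, 0.0315, 0], 0.085],
    [[0, 0, 0], [0.031, 0.0315, -0.01], 0.085],
    [[0, 0, 0], [0.031, 0.0315, -0.02], 0.085],
    [[0, 0, 0], [0, 0, 0], 0.085],
  ],
  grip_force=40,
)

```text
clock: 0.9
tool_pos: [0.4586, -0.3469, 0.1964]
tcp_rot: [0.981, 0.192, -0.001, -0.003]
ft_force: [-0.8, -0.0, -0.7]
gripper_width: 0.085
```

```bash
cat >> h.py <<'E'
def circ(P):  # circle fit to xy
    x,y=P[:,0],P[:,1];s=np.linalg.lstsq(np.c_[x,y,np.ones(len(x))],x*x+y*y,rcond=None)[0]
    return s[0]/2,s[1]/2,np.sqrt(s[2]+s[0]**2/4+s[1]**2/4)
E
python3 - <<'E'
from h import *
c=look('wrist','w1.png');s=c['s'];print(s['tool_pos'],Ro.from_quat(s['tcp_rot']).as_matrix().round(3).tolist(),s['ft_force'])
print(np.array(c['tool_from_camera']).round(3).tolist())
W=c['W'];im=c['img'].astype(int);blue=(im[...,2]>im[...,0]+50)
m=blue&(W[...,2]>.02)&(W[...,2]<.028);P=W[m];print(len(P),P.mean(0),circ(P) if len(P)>9 else 0)
m=blue&(W[...,2]<.01);P=W[m];print(len(P),P.mean(0),(P.max(0)+P.min(0))/2,np.ptp(P,axis=0))
E
```

```text
[ 0.4586018  -0.34688759  0.19637394] [[0.926, 0.377, -0.004], [0.377, -0.926, 0.006], [-0.001, -0.007, -1.0]] [-0.75118755 -0.04111436 -0.69509466]
[[0.001, -0.955, -0.298, 0.077], [1.0, 0.001, 0.0, 0.0], [0.0, -0.298, 0.955, -0.143], [0.0, 0.0, 0.0, 1.0]]
631 [ 0.4551578  -0.35762035  0.02356368] (np.float64(0.4554755662566867), np.float64(-0.3581428065906949), np.float64(0.022082264664034224))
4410 [ 0.33004095 -0.91622563 -0.21131788] [ 0.29399151 -1.02735604 -0.28364645] [0.4031683  1.41865469 0.58635438]
```

View pics/w1.png

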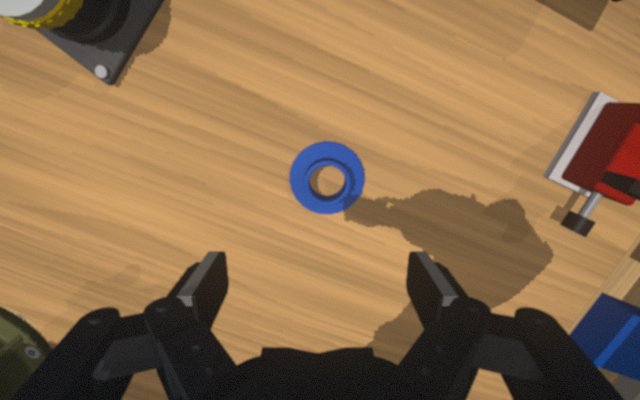

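The shield is at about (327,178) in the wrist picture, clear of other things. The collar fit gives (0.4555, -0.358) with a radius of 22 mm, the mean of its rims. I'll descend.

>>> move_arm(
  targets=[
    [[0, 0, 0], [-0.003, -0.011, -0.03], 0.085],
    [[0, 0, 0], [0, 0, -0.035], 0.085],
    [[0, 0, 0], [0, 0, -0.035], 0.085],
    [[0, 0, 0], [0, 0, -0.03], 0.085],
    [[0, 0, 0], [0, 0, -0.02], 0.085],
    [[0, 0, 0], [0, 0, -0.005], 0.085],
    [[0, 0, 0], [0, 0, 0], 0.085],
  ],
)

```text
clock: 1.65
tool_pos: [0.4478, -0.37, 0.0388]
tcp_rot: [0.983, 0.186, -0.003, 0.001]
ft_force: [0.3, -0.1, 0.4]
gripper_width: 0.085
```

>>> move_arm(
  targets=[
    [[0, 0, 0], [0.003, 0.005, -0.008], 0.085],
    [[0, 0, 0], [0.002, 0.003, -0.008], 0.085],
    [[0, 0, 0], [0, 0, -0.005], 0.085],
    [[0, 0, 0], [0, 0, -0.002], 0.085],
    [[0, 0, 0], [0, 0, 0], 0.085],
  ],
)

```text
clock: 2.15
tool_pos: [0.4547, -0.3634, 0.0175]
tcp_rot: [0.983, 0.186, -0.002, 0.004]
ft_force: [0.7, 0.1, 0.4]
gripper_width: 0.0853
```

>>> move_arm(
  targets=[
    [[0, 0, 0], [0, 0.004, -0.004], 0.085],
    [[0, 0, 0], [0, 0.001, -0.004], 0.085],
    [[0, 0, 0], [0, 0, -0.002], 0.085],
    [[0, 0, 0], [0, 0, 0], 0.085],
    [[0, 0, 0], [0, 0, 0], 0.045],
    [[0, 0, 0], [0, 0, 0], 0.045],
    [[0, 0, 0], [0, 0, 0], 0.045],
    [[0, 0, 0], [0, 0, 0], 0.045],
    [[0, 0, 0], [0, 0, 0], 0.045],
    [[0, 0, 0], [0, 0, 0], 0.045],
  ],
)

```text
clock: 3.15
tool_pos: [0.4549, -0.3584, 0.0078]
tcp_rot: [0.983, 0.186, -0.001, 0.004]
ft_force: [-0.5, 0.2, -1.3]
gripper_width: 0.0479
```

>>> move_arm(
  targets=[
    [[0, 0, 0], [0, 0, 0.02], 0.045],
    [[0, 0, 0], [0, 0, 0.04], 0.045],
    [[0, 0, 0], [0, 0, 0.045], 0.045],
    [[0, 0, 0], [0, 0.02, 0.035], 0.045],
    [[0, 0, 0], [0.005, 0.035, 0.01], 0.045],
    [[0, 0, 0], [0.005, 0.04, 0], 0.045],
    [[0, 0, 0], [0.005, 0.04, 0], 0.045],
    [[0, 0, 0], [0.003, 0.035, 0], 0.045],
    [[0, 0, 0], [0, 0.02, 0], 0.045],
    [[0, 0, 0], [0, 0, 0], 0.045],
  ],
)

```text
clock: 4.15
tool_pos: [0.4702, -0.162, 0.1627]
tcp_rot: [0.983, 0.184, -0.001, 0.004]
ft_force: [-0.1, -0.1, -1.6]
gripper_width: 0.0479
```

```bash
cat >> h.py <<'E'
def see(save):
    c=look('wrist',save);s=c['s'];print('tcp',s['tool_pos'].round(4),'quat',s['tcp_rot'].round(4),'F',s['ft_force'].round(1))
    W=c['W'];im=c['img'].astype(int);blue=(im[...,2]>im[...,0]+50)&(W[...,2]>.05)
    P=W[blue];print('blue',len(P),np.nanpercentile(P,[1,50,99],axis=0).round(4).tolist() if len(P) else '')
    for n,a,b in(('spindletop',.122,.128),('face',.094,.100)):
        m=(W[...,2]>a)&(W[...,2]<b)&~blue&(np.hypot(W[...,0]-.5385,W[...,1]+.072)<.05);P=W[m]
        if len(P)>20: print(n,len(P),P.mean(0).round(4),((P.max(0)+P.min(0))/2).round(4),np.ptp(P,axis=0).round(4))
    return c
E
python3 -c "
from h import *
c=see('w2.png')"
```

```text
tcp [ 0.4702 -0.162   0.1627] quat [ 0.983   0.1837 -0.001   0.0036] F [-0.1 -0.1 -1.6]
blue 10071 [[0.4318, -0.1959, 0.1586], [0.4896, -0.1535, 0.1604], [0.5099, -0.1227, 0.1799]]
spindletop 1723 [ 0.5403 -0.0734  0.1247] [ 0.5399 -0.0727  0.1245] [0.0328 0.0331 0.005 ]
face 9589 [ 0.5414 -0.075   0.0971] [ 0.54  -0.073  0.097] [0.0792 0.0795 0.0059]
```

View pics/w2.png

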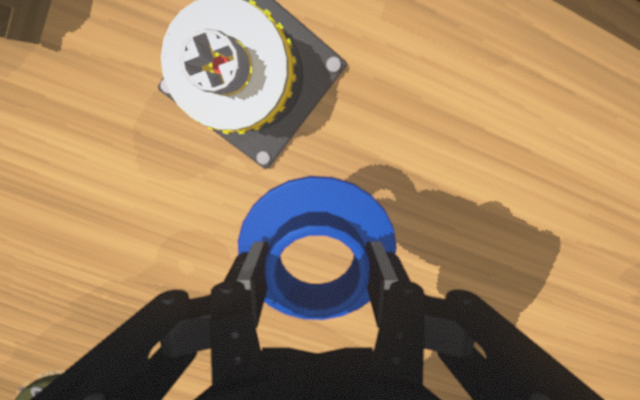

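The wrist picture shows the shield held level between the fingers at about (317,250). The spindle with its cross slot is at (210,60), clear of the shield.

```bash
cat >> h.py <<'E'
def rectify(c,x,y,z,half,n,save=None):  # top view: col = -y (right), row = -x (down), like map with +x up
    g=np.linspace(-half,half,n);X=np.stack([x-g[:,None]+0*g,y-g[None,:]+0*g[:,None],np.full((n,n),z)],-1)
    M=np.linalg.inv(c['M']);p=X@M[:3,:3].T+M[:3,3]
    q=cv2.projectPoints(p.reshape(-1,1,3),np.zeros(3),np.zeros(3),np.array(c['K']),np.array([c['k1'],0,0,0,0.]))[0].reshape(n,n,2).astype(np.float32)
    r=cv2.remap(c['img'],q[...,0],q[...,1],cv2.INTER_LINEAR)
    if save: cv2.imwrite('pics/'+save,cv2.resize(r,(400,400))[:,:,::-1])
    return r
E
python3 - <<'E'
from h import *
c=see(None);W=c['W'];im=c['img'].astype(int)
b=(im[...,2]>im[...,0]+50)&(W[...,2]>.15)&(W[...,2]<.1635)
P=W[b].astype(np.float32);print(cv2.minEnclosingCircle(P[:,:2].copy()),P.mean(0))
A=np.c_[P[:,:2]-P[:,:2].mean(0),np.ones(len(P))];print('tilt',np.linalg.lstsq(A,P[:,2],rcond=None)[0])
b=(im[...,2]>im[...,0]+50)&(W[...,2]>.178)&(W[...,2]<.184);print('collar',b.sum(),circ(W[b]),W[b][:,2].mean())
r=rectify(c,.540,-.073,.125,.02,201,'r2.png').astype(float)
# cross angle: dark score along bars
g=r.sum(2);
best=[]
for a in np.arange(0,90,1):
    t=np.radians(a);s=[]
    for k in range(4):
        for d in np.linspace(.007,.0125,10):
            for w in(-.003,0,.003):
                u=t+k*np.pi/2;x=d*np.cos(u)-w*np.sin(u);y=d*np.sin(u)+w*np.cos(u)
                s.append(g[int(100-x/.0002),int(100-y/.0002)])
    best.append((np.mean(s),a))
print(sorted(best)[:6])
E
```

```text
tcp [ 0.4702 -0.1635  0.1627] quat [ 0.9831  0.183  -0.0011  0.004 ] F [-0.9 -0.6 -1.2]
blue 10085 [[0.4318, -0.1974, 0.1586], [0.4895, -0.1551, 0.1604], [0.5098, -0.1243, 0.1799]]
spindletop 1732 [ 0.5402 -0.0734  0.1247] [ 0.5399 -0.0731  0.1248] [0.0323 0.0322 0.0055]
face 9531 [ 0.5413 -0.0751  0.0971] [ 0.5399 -0.0728  0.0971] [0.0793 0.0801 0.0057]
((0.4699198305606842, -0.16332276165485382), 0.0417977049946785) [ 0.48857534 -0.1563014   0.15993263]
tilt [-0.00133328 -0.00097397  0.15993297]
collar 2499 (np.float64(0.4702340237037306), np.float64(-0.1635182825051029), np.float64(0.02216943540714003)) 0.178891730260079
[(np.float64(326.0), np.int64(40)), (np.float64(326.175), np.int64(39)), (np.float64(329.28333333333336), np.int64(38)), (np.float64(336.2583333333333), np.int64(37)), (np.float64(336.2916666666667), np.int64(41)), (np.float64(340.25), np.int64(42))]
```

View pics/r2.png

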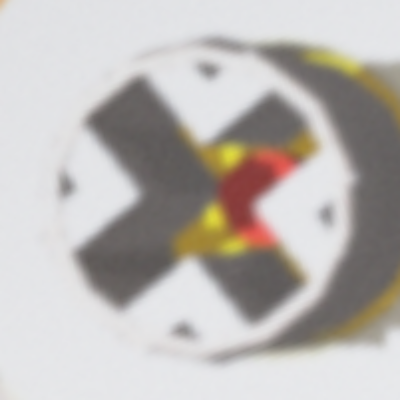

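The rectified crop shows the cross with arms at about 39° from world x, centred near pixel (197,199), so on (0.540, -0.073). The shield's centre is at the TCP.

>>> move_arm(
  targets=[
    [[0, 0, 0], [0.012, 0.015, 0], 0.045],
    [[0, 0, 0], [0.018, 0.024, 0], 0.045],
    [[0, 0, 0], [0.016, 0.02, 0], 0.045],
    [[0, 0, 0], [0.01, 0.013, 0], 0.045],
    [[0, 0, 0], [0.003, 0.004, 0], 0.045],
    [[0, 0, 0], [0, 0, 0], 0.045],
    [[0, 0, 0], [0, 0, 0], 0.045],
  ],
)

```text
clock: 4.95
tool_pos: [0.5288, -0.0991, 0.161]
tcp_rot: [0.985, 0.174, -0.004, 0.007]
ft_force: [-0.3, -0.3, -1.7]
gripper_width: 0.0481
```

>>> move_arm(
  targets=[
    [[0.08, -0.03, 0], [0.005, 0.012, 0], 0.045],
    [[0.08, -0.03, 0], [0.004, 0.009, 0], 0.045],
    [[0, 0, 0], [0.001, 0.003, 0], 0.045],
    [[0, 0, 0], [0, 0, 0], 0.045],
    [[0, 0, 0], [0, 0, 0], 0.045],
  ],
)

```text
clock: 5.45
tool_pos: [0.5382, -0.0756, 0.1612]
tcp_rot: [0.985, 0.172, -0.0, 0.0]
ft_force: [-0.5, -0.4, -2.0]
gripper_width: 0.0477
```

>>> move_arm(
  targets=[
    [[0, 0, 0], [0.002, 0.003, -0.004], 0.045],
    [[0, 0, 0], [0.001, 0.001, -0.008], 0.045],
    [[0, 0, 0], [0, 0, -0.004], 0.045],
    [[0, 0, 0], [0, 0, 0], 0.045],
    [[0, 0, 0], [0, 0, 0], 0.045],
  ],
)

```text
clock: 5.95
tool_pos: [0.5409, -0.0718, 0.1432]
tcp_rot: [0.985, 0.172, -0.001, 0.0]
ft_force: [-0.1, -0.4, -0.7]
gripper_width: 0.048
```

>>> move_arm(
  targets=[
    [[0, 0, 0], [-0.001, -0.001, -0.006], 0.045],
    [[0, 0, 0], [0, 0, -0.01], 0.045],
    [[0, 0, 0], [0, 0, -0.009], 0.045],
    [[0, 0, 0], [0, 0, -0.004], 0.045],
    [[0, 0, 0], [0, 0, -0.002], 0.045],
    [[0, 0, 0], [0, 0, -0.001], 0.045],
  ],
)

```text
clock: 6.55
tool_pos: [0.5394, -0.0733, 0.108]
tcp_rot: [0.985, 0.172, -0.001, 0.0]
ft_force: [-0.4, 0.1, -1.7]
gripper_width: 0.0479
```

Now I'll press.

>>> move_arm(
  targets=[
    [[0, 0, 0], [0, 0, -0.002], 0.045],
    [[0, 0, 0], [0, 0, -0.002], 0.045],
    [[0, 0, 0], [0, 0, -0.002], 0.045],
    [[0, 0, 0], [0, 0, -0.002], 0.045],
  ],
)

```text
clock: 6.95
tool_pos: [0.5397, -0.0732, 0.1047]
tcp_rot: [0.985, 0.172, 0.0, 0.001]
ft_force: [-7.3, 1.0, 19.1]
gripper_width: 0.0481
```

>>> move_arm(
  targets=[
    [[0, 0, 0], [0, 0, -0.0025], 0.045],
    [[0, 0, 0], [0, 0, -0.0025], 0.045],
    [[0, 0, 0], [0, 0, -0.0025], 0.045],
  ],
)

```text
clock: 7.25
tool_pos: [0.5397, -0.0731, 0.1046]
tcp_rot: [0.985, 0.172, 0.002, 0.003]
ft_force: [-8.4, -0.4, 21.9]
gripper_width: 0.0483
```

```bash
python3 - <<'E'
from h import *
c=see('w3.png');W=c['W'];im=c['img'].astype(int)
b=(im[...,2]>im[...,0]+50)&(W[...,2]>.097)&(W[...,2]<.106)&(np.hypot(W[...,0]-.54,W[...,1]+.073)<.05)
P=W[b].astype(np.float32);print(cv2.minEnclosingCircle(P[:,:2].copy()),P.mean(0),np.median(P[:,2]))
A=np.c_[P[:,:2]-P[:,:2].mean(0),np.ones(len(P))];print('tilt',np.linalg.lstsq(A,P[:,2],rcond=None)[0])
E
```

```text
tcp [ 0.5397 -0.0731  0.1046] quat [0.9851 0.1717 0.0023 0.0033] F [-8.4 -0.4 21.9]
blue 10588 [[0.5013, -0.107, 0.1006], [0.5591, -0.066, 0.1025], [0.5795, -0.0338, 0.1219]]
spindletop 2781 [ 0.5424 -0.0717  0.1246] [ 0.5415 -0.0708  0.125 ] [0.0395 0.0709 0.006 ]
face 201 [ 0.556  -0.07    0.0981] [ 0.5536 -0.0717  0.097 ] [0.055  0.0793 0.006 ]
((0.5396883487701416, -0.07280498743057251), 0.041670944541692734) [ 0.55792004 -0.06635694  0.10203553] 0.10199964
tilt [-0.00201362 -0.00084903  0.10203559]
```

The shield is seated: its top is at 0.102 m, level and centred, under 20 N. I'll unload, release and rise.

>>> move_arm(
  targets=[
    [[0, 0, 0], [0, 0, 0], 0.085],
    [[0, 0, 0], [0, 0, 0], 0.085],
    [[0, 0, 0], [0, 0, 0], 0.085],
    [[0, 0, 0], [0, 0, 0], 0.085],
    [[0, 0, 0], [0, 0, 0.02], 0.085],
    [[0, 0, 0], [0, 0, 0.04], 0.085],
    [[0, 0, 0], [0, 0, 0.045], 0.085],
    [[0, 0, 0], [0.003, 0.02, 0.03], 0.085],
    [[0, 0, 0], [0.003, 0.035, 0.01], 0.085],
    [[0, 0, 0], [0.003, 0.04, 0], 0.085],
  ],
)

```text
clock: 8.3
tool_pos: [0.5482, 0.0172, 0.2545]
tcp_rot: [0.986, 0.166, 0.002, 0.004]
ft_force: [-0.9, -0.4, 1.0]
gripper_width: 0.0853
```

>>> move_arm(
  targets=[
    [[0, 0, 0], [0.003, 0.042, 0], 0.085],
    [[0, 0, 0], [0.003, 0.042, 0], 0.085],
    [[0, 0, 0], [0.003, 0.042, 0], 0.085],
    [[0, 0, 0], [0.003, 0.042, 0], 0.085],
    [[0, 0, 0], [0.003, 0.042, 0], 0.085],
    [[0, 0, 0], [0.003, 0.042, 0], 0.085],
    [[0, 0, 0], [0.002, 0.035, 0], 0.085],
    [[0, 0, 0], [0, 0.012, 0], 0.085],
    [[0, 0, 0], [0, 0, 0], 0.085],
  ],
)

```text
clock: 9.2
tool_pos: [0.5661, 0.3337, 0.252]
tcp_rot: [0.986, 0.168, 0.001, 0.003]
ft_force: [-0.5, -0.2, 0.8]
gripper_width: 0.0849
```

```bash
python3 - <<'E'
from h import *
c=look('wrist','w4.png');s=c['s'];print(s['tool_pos'],s['tcp_rot'],s['q'].round(2))
W=c['W'];near=np.hypot(W[...,0]-.5725,W[...,1]-.356)<.05
for a,b in((.1525,.16),(.122,.128)):
    m=near&(W[...,2]>a)&(W[...,2]<b);P=W[m].astype(np.float32);print(len(P),P.mean(0),cv2.minEnclosingCircle(P[:,:2].copy()))
m=near&(W[...,2]>.1525)&(W[...,2]<.16)&(c['img'].min(2)>120);P=W[m];q=P[:,:2]-P[:,:2].mean(0);e,v=np.linalg.eigh(q.T@q)
print('line',len(P),P.mean(0),np.degrees(np.arctan2(v[1,1],v[0,1])),np.sqrt(e/len(P)))
rectify(c,.5725,.356,.1555,.04,201,'r4.png')
E
```

```text
[0.56608861 0.33373507 0.25203077] [9.85832821e-01 1.67700960e-01 5.79588736e-04 3.11460144e-03] [-0.37  0.56 -0.36  1.37  0.2   1.25 -1.98]
1172 [0.5751455  0.35563922 0.15598153] ((0.5747869610786438, 0.35564538836479187), 0.015876993536949158)
2692 [0.5789581  0.35630545 0.12518494] ((0.5747009515762329, 0.35595473647117615), 0.032996151596307755)
line 244 [0.57489297 0.35545019 0.15648926] -170.20585839465988 [0.00152356 0.0086674 ]
```

View pics/w4.png

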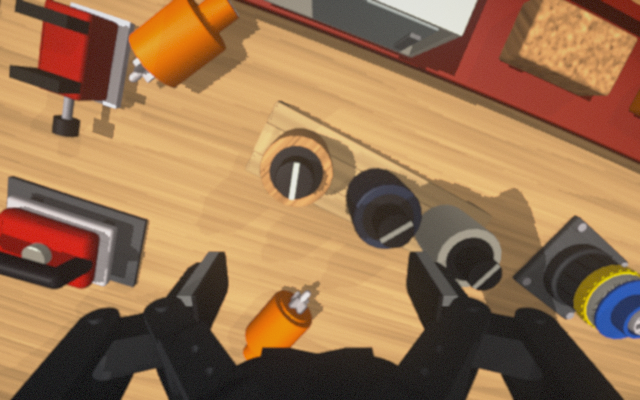

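The cork roller is at about (296,168), with its line about 9.8° from world x. The hub centre is at (0.5747, 0.3557), and the radius and height fit. I'll descend on it.

>>> move_arm(
  targets=[
    [[0, 0, 0], [0.004, 0.01, -0.01], 0.085],
    [[0, 0, 0], [0.003, 0.008, -0.02], 0.085],
    [[0, 0, 0], [0.001, 0.003, -0.02], 0.085],
    [[0, 0, 0], [0, 0, -0.012], 0.085],
    [[0, 0, 0], [0, 0, -0.003], 0.085],
    [[0, 0, 0], [0, 0, 0], 0.085],
  ],
)

```text
clock: 9.85
tool_pos: [0.5788, 0.3448, 0.1833]
tcp_rot: [0.987, 0.161, 0.001, 0.006]
ft_force: [0.9, 0.3, -0.5]
gripper_width: 0.0852
```

>>> move_arm(
  targets=[
    [[0.07, 0.02, 0], [-0.002, 0.005, -0.004], 0.085],
    [[0.06, 0.02, 0], [-0.002, 0.005, -0.01], 0.085],
    [[0, 0, 0], [0, 0.001, -0.01], 0.085],
    [[0, 0, 0], [0, 0, -0.006], 0.085],
    [[0, 0, 0], [0, 0, -0.002], 0.085],
    [[0, 0, 0], [0, 0, 0], 0.085],
  ],
)

```text
clock: 10.45
tool_pos: [0.5754, 0.3565, 0.1507]
tcp_rot: [0.987, 0.161, 0.002, -0.001]
ft_force: [0.6, 0.5, -0.4]
gripper_width: 0.0848
```

>>> move_arm(
  targets=[
    [[0, 0, 0], [0, -0.001, -0.008], 0.085],
    [[0, 0, 0], [0, 0, -0.008], 0.085],
    [[0, 0, 0], [0, 0, -0.005], 0.085],
    [[0, 0, 0], [0, 0, -0.002], 0.085],
    [[0, 0, 0], [0, 0, 0], 0.06],
    [[0, 0, 0], [0, 0, 0], 0.025],
    [[0, 0, 0], [0, 0, 0], 0.025],
    [[0, 0, 0], [0, 0, 0], 0.025],
    [[0, 0, 0], [0, 0, 0], 0.025],
    [[0, 0, 0], [0, 0, 0], 0.025],
  ],
  grip_force=70,
)

```text
clock: 11.45
tool_pos: [0.5757, 0.3556, 0.1265]
tcp_rot: [0.987, 0.161, 0.002, -0.001]
ft_force: [-1.6, -0.6, -1.0]
gripper_width: 0.0302
```

>>> move_arm(
  targets=[
    [[0, 0, 0], [0, 0, 0.006], 0.025],
    [[0, 0, 0], [0, 0, 0.015], 0.025],
    [[0, 0, 0], [0, 0, 0.025], 0.025],
    [[0, 0, 0], [0, 0, 0.035], 0.025],
    [[0, 0, 0], [0, 0, 0.035], 0.025],
    [[0, 0, 0], [0, 0, 0.025], 0.025],
    [[0, 0, 0], [0, -0.015, 0.01], 0.025],
    [[0, 0, 0.8], [-0.003, -0.03, 0], 0.025],
    [[0, 0, 0.8], [-0.004, -0.04, 0], 0.025],
    [[0, 0, 0.8], [-0.004, -0.042, 0], 0.025],
  ],
)

```text
clock: 12.45
tool_pos: [0.5594, 0.2274, 0.2812]
tcp_rot: [0.963, 0.271, -0.001, -0.001]
ft_force: [0.1, -1.1, -0.9]
gripper_width: 0.0303
```

>>> move_arm(
  targets=[
    [[0, 0, 0.6], [-0.003, -0.042, 0], 0.025],
    [[0, 0, 0.6], [-0.003, -0.042, 0], 0.025],
    [[0, 0, 0.6], [-0.003, -0.042, 0], 0.025],
    [[0, 0, 0.4], [-0.003, -0.042, 0], 0.025],
    [[0, 0, 0.2], [-0.002, -0.042, 0], 0.025],
    [[0, 0, 0], [-0.002, -0.025, 0], 0.025],
    [[0, 0, 0], [0, -0.008, 0], 0.025],
    [[0, 0, 0], [0, 0, 0], 0.025],
    [[0, 0, 0], [0, 0, 0], 0.025],
  ],
)

```text
clock: 13.35
tool_pos: [0.5332, -0.0431, 0.2757]
tcp_rot: [0.93, 0.367, -0.007, 0.002]
ft_force: [0.8, 1.4, -2.0]
gripper_width: 0.0302
```

```bash
python3 - <<'E'
from h import *
c=see('w5.png');s=c['s'];R=Ro.from_quat(s['tcp_rot']).as_matrix();print('yaw',np.degrees(np.arctan2(R[1,0],R[0,0])),'toolz',R[:,2],s['q'].round(2))
b=look('side','s5.png')
cv2.imwrite('pics/s5c.png',cv2.resize(np.concatenate([b['img'][100:250,270:420],c['img'][::2,::2][:150,60:260]],1),None,fx=2,fy=2)[:,:,::-1])
E
```

```text
tcp [ 0.5332 -0.0431  0.2757] quat [ 0.9302  0.367  -0.0074  0.002 ] F [ 0.8  1.4 -2. ]
blue 1763 [[0.5393, -0.1104, 0.1004], [0.5618, -0.0672, 0.1023], [0.579, -0.0321, 0.1534]]
spindletop 51 [ 0.5542 -0.0741  0.1242] [ 0.5536 -0.0746  0.1242] [0.0059 0.0193 0.0044]
yaw 43.05838780860594 toolz [-0.01225068 -0.00915165 -0.99988308] [ 0.32  0.35 -0.42  1.65  0.16  1.18 -0.96]
```

View pics/w5.png

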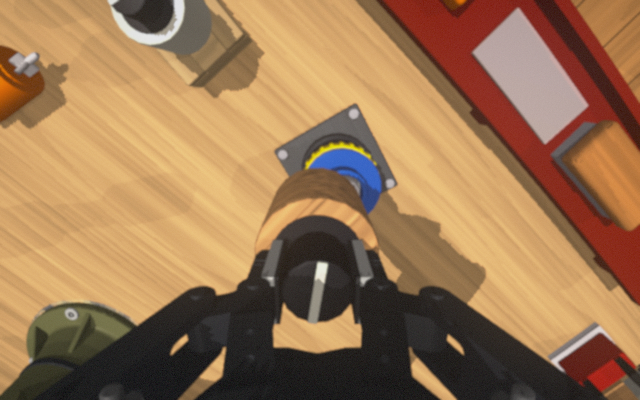

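The roller is held with its hub at (317,290) and its white line visible, and the shield is in place on the drive at (345,170). I'll measure the line and hub in the hand.

```bash
cat >> h.py <<'E'
def held():
    c=look('wrist');s=c['s'];R=Ro.from_quat(s['tcp_rot']).as_matrix();T=s['tool_pos'];W=c['W'];im=c['img'].astype(int)
    print('tcp',T.round(4),'yaw',np.degrees(np.arctan2(R[1,0],R[0,0])).round(2),'toolz',R[:,2].round(4),'F',s['ft_force'].round(1),'t',s['clock'])
    L=(W-T)@R   # tool coords
    u,v=np.meshgrid(np.arange(640),np.arange(400))
    box=(u>278)&(u<358)&(v>240)&(v<330)&(L[...,2]<0)&(L[...,2]>-.045)
    m=box&(im.min(2)>110)&(abs(L[...,1])<.013);P=W[m]; z0=np.median(P[:,2]);P=P[abs(P[:,2]-z0)<.003];q=P[:,:2]-P[:,:2].mean(0);e,V=np.linalg.eigh(q.T@q)
    a=np.degrees(np.arctan2(V[1,1],V[0,1]))%180
    print('line',len(P),'ang',a.round(2),'mid',P.mean(0).round(4),'sd',np.sqrt(e/len(P)).round(4),'mid in tool',((P.mean(0)-T)@R).round(4))
    m=(abs(W[...,2]-(z0-.0315))<.003)&(np.hypot(W[...,0]-T[0],W[...,1]-T[1])<.045)
    P=W[m].astype(np.float32);o=cv2.minEnclosingCircle(P[:,:2].copy());print('rollertop',len(P),o,'z',P[:,2].mean() if len(P) else 0)
    return c
E
python3 -c "
from h import *
held()"
```

```text
tcp [ 0.5335 -0.0423  0.2758] yaw 43.16 toolz [-0.0121 -0.009  -0.9999] F [ 0.5 -0.6 -1.9] t 13.45
line 596 ang 34.58 mid [ 0.5344 -0.0423  0.3062] sd [0.0012 0.0089] mid in tool [ 0.0002  0.0006 -0.0304]
rollertop 4070 ((0.5345103144645691, -0.041504450142383575), 0.0322735495865345) z 0.2742986
```

>>> move_arm(
  targets=[
    [[0.05, -0.07, 0.4], [0.002, -0.01, 0], 0.025],
    [[0.05, -0.07, 0.3], [0.003, -0.012, 0], 0.025],
    [[0, 0, 0], [0.001, -0.005, 0], 0.025],
    [[0, 0, 0], [0, 0, 0], 0.025],
    [[0, 0, 0], [0, 0, 0], 0.025],
  ],
)

```text
clock: 14.0
tool_pos: [0.5406, -0.0618, 0.2761]
tcp_rot: [0.916, 0.402, 0.001, -0.001]
ft_force: [-0.6, -0.1, -2.2]
gripper_width: 0.0305
```

```bash
python3 -c "
from h import *
held()"
```

```text
tcp [ 0.5406 -0.0618  0.2761] yaw 47.42 toolz [ 0.0016  0.0025 -1.    ] F [-0.6 -0.1 -2.2] t 14.0
line 604 ang 38.83 mid [ 0.5412 -0.0622  0.3065] sd [0.0012 0.0089] mid in tool [ 0.0002  0.0007 -0.0304]
rollertop 4123 ((0.5425183176994324, -0.059821322560310364), 0.03235715255141258) z 0.27479914
```

>>> move_arm(
  targets=[
    [[0, 0, 0], [0, -0.005, -0.01], 0.025],
    [[0, 0, 0], [0, -0.004, -0.012], 0.025],
    [[0, 0, 0], [0, -0.001, -0.008], 0.025],
    [[0, 0, 0], [0, 0, -0.003], 0.025],
    [[0, 0, 0], [0, 0, 0], 0.025],
  ],
)

```text
clock: 14.55
tool_pos: [0.5399, -0.0711, 0.2391]
tcp_rot: [0.915, 0.403, 0.0, -0.002]
ft_force: [-0.3, 0.6, -1.4]
gripper_width: 0.0306
```

```bash
python3 - <<'E'
from h import *
c=held();W=c['W'];T=c['s']['tool_pos']
m=(abs(W[...,2]-(T[2]-.0013))<.004)&(np.hypot(W[...,0]-T[0],W[...,1]-T[1])<.031)&(np.hypot(W[...,0]-T[0],W[...,1]-T[1])>.02)
im=c['img'].astype(int);m&=(im[...,0]>im[...,2]+40)
P=W[m];A=np.c_[P[:,:2]-T[:2],np.ones(len(P))];k=np.linalg.lstsq(A,P[:,2],rcond=None)[0];print('top plane',len(P),k,(A@k-P[:,2]).std())
im=c['img'].copy();cv2.imwrite('pics/w6.png',im[:,:,::-1])
E
```

```text
tcp [ 0.5399 -0.0711  0.2391] yaw 47.49 toolz [-4.0e-04  3.1e-03 -1.0e+00] F [-0.3  0.6 -1.4] t 14.55
line 606 ang 38.94 mid [ 0.5405 -0.0716  0.2695] sd [0.0012 0.0089] mid in tool [ 0.0002  0.0007 -0.0304]
rollertop 4119 ((0.5415078401565552, -0.0692572072148323), 0.03238215669989586) z 0.23784807
top plane 2540 [-0.01426306 -0.00800599  0.23797474] 0.0006970809679007427
```

>>> move_arm(
  targets=[
    [[0.08, -0.13, 0], [0, -0.001, -0.002], 0.025],
    [[0, 0, 0], [0, 0, -0.005], 0.025],
    [[0, 0, 0], [0, 0, -0.004], 0.025],
    [[0, 0, 0], [0, 0, -0.002], 0.025],
    [[0, 0, 0], [0, 0, 0], 0.025],
  ],
)

```text
clock: 15.1
tool_pos: [0.5404, -0.0721, 0.2261]
tcp_rot: [0.915, 0.403, 0.008, -0.002]
ft_force: [-0.4, 0.1, -2.0]
gripper_width: 0.0302
```

```bash
python3 -c "
from h import *
held()"
```

```text
tcp [ 0.5404 -0.0721  0.2261] yaw 47.5 toolz [ 0.0139  0.0105 -0.9998] F [-0.4  0.1 -2. ] t 15.1
line 607 ang 38.97 mid [ 0.5406 -0.0727  0.2565] sd [0.0012 0.0089] mid in tool [ 0.0003  0.0007 -0.0304]
rollertop 4163 ((0.5421572923660278, -0.07017198204994202), 0.03233615309000015) z 0.2250327
```

The pilot is in the slot without side force, so I'll go on down.

>>> move_arm(
  targets=[
    [[0, 0, 0], [0, 0, -0.003], 0.025],
    [[0, 0, 0], [0, 0, -0.003], 0.025],
    [[0, 0, 0], [0, 0, -0.003], 0.025],
    [[0, 0, 0], [0, 0, -0.003], 0.025],
  ],
)

```text
clock: 15.55
tool_pos: [0.5409, -0.0719, 0.2139]
tcp_rot: [0.915, 0.403, 0.009, -0.002]
ft_force: [0.3, -0.2, -1.6]
gripper_width: 0.0303
```

>>> move_arm(
  targets=[
    [[0, 0, 0], [0, 0, -0.003], 0.025],
    [[0, 0, 0], [0, 0, -0.003], 0.025],
    [[0, 0, 0], [0, 0, -0.002], 0.025],
    [[0, 0, 0], [0, 0, -0.002], 0.025],
  ],
  grip_force=100,
)

```text
clock: 15.95
tool_pos: [0.5413, -0.0715, 0.2046]
tcp_rot: [0.915, 0.403, 0.01, -0.001]
ft_force: [-3.5, -0.5, 8.4]
gripper_width: 0.0295
```

>>> move_arm(
  targets=[
    [[0, 0, 0], [-0.0005, -0.0005, -0.002], 0.025],
    [[0, 0, 0], [-0.0005, -0.0005, -0.002], 0.025],
    [[0, 0, 0], [0, 0, -0.002], 0.025],
    [[0, 0, 0], [0, 0, -0.002], 0.025],
  ],
)

```text
clock: 16.35
tool_pos: [0.5418, -0.071, 0.2031]
tcp_rot: [0.915, 0.403, 0.013, 0.001]
ft_force: [-7.6, 0.1, 19.4]
gripper_width: 0.0298
```

```bash
python3 - <<'E'
from h import *
c=held();cv2.imwrite('pics/w7.png',c['img'][:,:,::-1])
W=c['W'];T=c['s']['tool_pos'];im=c['img'].astype(int)
b=(im[...,2]>im[...,0]+50)&(W[...,2]>.097)&(W[...,2]<.106)&(np.hypot(W[...,0]-.54,W[...,1]+.073)<.05);P=W[b]
print('shield',len(P),P.mean(0))
E
```

```text
tcp [ 0.5418 -0.071   0.2031] yaw 47.56 toolz [ 0.0238  0.0093 -0.9997] F [-7.6  0.1 19.4] t 16.35
line 618 ang 39.03 mid [ 0.5419 -0.0714  0.2335] sd [0.0012 0.0088] mid in tool [ 0.0004  0.0007 -0.0303]
rollertop 4134 ((0.5423200726509094, -0.0710914209485054), 0.03240730240941048) z 0.20187241
shield 1638 [ 0.55535448 -0.05289517  0.1020243 ]
```

>>> move_arm(
  targets=[
    [[0, 0.06, 0], [-0.001, -0.0005, -0.0025], 0.025],
    [[0, 0.06, 0], [-0.001, -0.0005, -0.0025], 0.025],
    [[0, 0.04, 0], [-0.001, -0.0005, -0.0025], 0.025],
  ],
)

```text
clock: 16.7
tool_pos: [0.5416, -0.0713, 0.2031]
tcp_rot: [0.915, 0.403, 0.011, 0.001]
ft_force: [-4.5, 0.8, 19.0]
gripper_width: 0.0298
```

```bash
python3 - <<'E'
from h import *
held();b=look('side')
cv2.imwrite('pics/s8.png',cv2.resize(b['img'][90:250,240:440],None,fx=4,fy=3.6,interpolation=cv2.INTER_CUBIC)[:,:,::-1])
E
```

```text
tcp [ 0.5416 -0.0713  0.2031] yaw 47.58 toolz [ 0.0205  0.0073 -0.9998] F [-4.5  0.8 19. ] t 16.7
line 611 ang 39.14 mid [ 0.5417 -0.0718  0.2335] sd [0.0012 0.0088] mid in tool [ 0.0003  0.0007 -0.0304]
rollertop 4146 ((0.5433299541473389, -0.06981420516967773), 0.032325536012649536) z 0.2019396
```

View pics/s8.png

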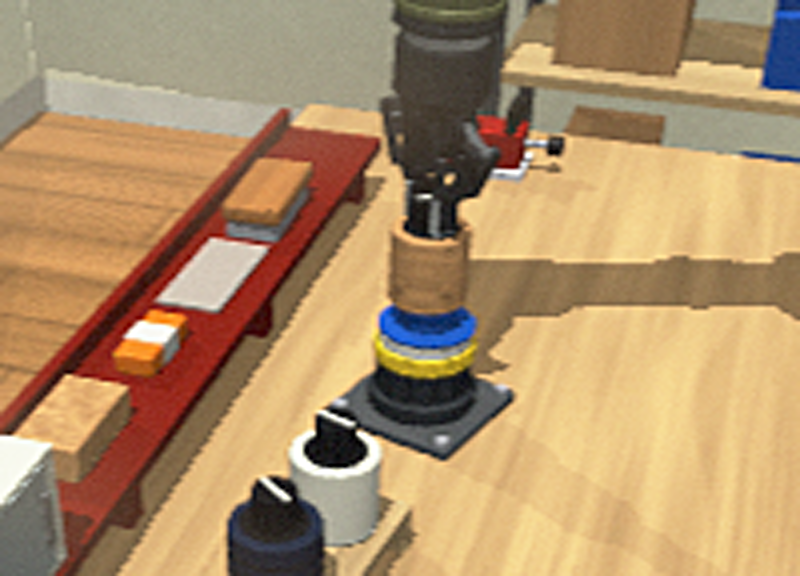

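The side view shows the cork roller upright at about (430,265), down on the blue shield and spindle, with the other rollers and shelf things in place. The height does not change under 19 N, more than the spring's 12 N, so the roller is home.

```bash
python3 -c "
from h import *
s=robot.read_state();print(s['clock'],s['tool_pos'],s['ft_force'],s['gripper_width']);print(robot.hand_in())
s=robot.read_state();print(s['clock'],s['tool_pos'],s['ft_force'],s['gripper_width'])"
```

```text
16.8 [ 0.5415604  -0.07130272  0.20312545] [-4.57389551  1.16926227 18.31797987] 0.02998490149561281
the job is handed in; nothing more can be done
None
the job is handed in; nothing more can be done
```

The shield is on the drive and released. The cork roller is meshed in the spindle and pressed home, with the gripper still holding it. I handed the job in at 16.8 s; no verdict comes back.

- **Shield:** I pressed it down with about 20 N. Its top then measured 0.102 m, so it lies flat on the 97 mm face, and its centre was within 1 mm of the seat. After release its top still measured 0.102 m.
- **Cork roller:** I turned it to 39° to match the cross slot, and the splines went in at the first try. At the end the roller's top measured 0.202 m, which puts the shoulder within about 1 mm of the spindle face. The height stayed the same under 18–19 N of push, well above the spring's 12 N.
- **Other things:** The last side picture showed the brush and fleece rollers and the four shelf things where they were. I judged this by eye and did not measure it.
- **Doubtful checks:**
  - I could not see the ejector; that it is down follows only from the roller's height.
  - The roller may lean by about 0.01 rad, and its hub read 1–2 mm off the spindle axis. Both are within the limits.
  - A sideways force of about 4.5 N remained at the wrist.
  - The circle fit on the roller's top disagreed with the hub line by up to 2.7 mm; I put that down to the gripper hiding part of it.

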